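# Set the depth stop of the jeweller's press to a setting block

## Robot

A 6-joint arm with a two-finger parallel gripper is mounted at the origin on the work surface. World frame = base frame: x ahead of the robot, y to its left, z up, the work surface at z = 0. Lengths are in mm, angles in rad, forces in N, time in s.
With the tool pointing down it reaches from about 350 to 725 mm from the base axis. Payload 4.3 kg.
Tool frame: the origin (TCP) lies at the centre of the arm's flange, where the gripper is bolted on; the fingertips stand 173 mm ahead of it and the grasp point (between the pads) lies 155 mm ahead of it (pinch_z is the distance from the TCP to the grasp point, in mm); z points along the fingers, y is the line along which they close (so a half turn about z gives the same grasp; the last joint's range is limited). The gripper opens to 85 mm and grips with 20 to 120 N. Pads are 22 mm wide; open, the fingers measure 114 mm over their backs; the gripper's body (76 mm by 85 mm) begins 54 mm behind the grasp point. The pads swing forward as they close: fully open they stand 13 mm farther back than shut.
Start: joints at [-0.11, 0.377, 0.081, 1.274, 0, 1.46], TCP at [575.02, 0.004, 404.729] pointing down, gripper open.
Joint ranges: [-2.72, 2.72], [-0.84, 1.66], [-1.02, 1.22], [-1.77, 2.12], [-1.37, 1.28], [-3.14, 3.14]. Speed limits (rad/s): [2.57, 2.57, 3.14, 3.14, 3.14, 3.14].

## Interface

Orientations are given as a rotation vector (axis times angle).
In Python, from station import * gives the robot as it stands.
- The arm moves only by the tool step_arm, never from a script. Its argument "series" is a list of rows, each a list of 3 entries, a list of its own where there are three numbers: the opening, from 0 (shut) to 1 (fully open), then the shift along the tool's x, y, z each as a share of 500 mm, from -1 to 1, then the turn, a rotation vector about the tool's x, y, z each as a share of pi/4 rad, from -1 to 1. In form: [[jaw, [tx, ty, tz], [ax, ay, az]], ...]. A call has 1 to 5 rows; each row is the pose to reach, as a shift and turn from the pose commanded when the call began, along the tool's axes at that moment; what a row does not reach only later rows make up. A row lasts 1/10 s, in which the tool goes at most 50 mm and 8.59 degrees, less where a joint would pass 70% of its speed; a pose out of reach is approached as far as the arm can. A call with a number of a shift or a turn outside -1 to 1 is refused whole. A call with a gripper value outside its range is refused whole. The fingers move at their own pace and stop on an object; "force" is the grip in N (left out, the last holds). Time passes only in rows, so rows that repeat a pose let the fingers close. It gives the time, the measured TCP pose, the force, the opening and the grip force at its end, in the units of the state.
- observe(): the state, without advancing time (a new reading comes with each control period).
- camera(name): name is "scene" or "side" or "wrist"; returns a dict with "color" (384x512x3 uint8, red, green, blue), "range_z" (384x512 float32, mm along the optical axis (not along the pixel's ray), 0 where there is no reading), "camera_matrix" (3x3 intrinsics, pixels), "rvec" (rotation vector, rad) and "tvec" (3), from world to camera coordinates, as OpenCV has them. Camera axes: x right, y down, z forward; pixel columns grow to the right and rows downward; lengths in mm; the calibration is good to about 2 mm. A picture is of the moment at which its call begins.
- close_job(): hands the job in; it is judged then, once.
The state is a dict: "time": time; "joints": joint angles; "qvel": joint speeds; "effort": joint torques, N m; "ee_pos": TCP position; "tool_rot": TCP orientation; "contact_force": force on the tool from outside, world axes, zero at the start; "ft_torque": the same for the moment, N m; "opening": finger opening in mm; "grip_force": force on a finger pad.
Only numpy, scipy, OpenCV 4.12 (cv2) and the standard library are available. Lean on these libraries where they do the work, as an engineer would, in place of code of your own. Each camera call takes 0.05 s, during which the arm holds its last target. There are 200 camera calls.

## Task

The setting block already lies under the depth-stop screw of the small press, but the screw is too high to touch it. With the screwdriver from the tool stand, turn the screw down until the block just drags beneath it - an even drag of some 5 to 10 newtons when you draw it, neither loose nor clamped hard - then draw the block out flat from under the screw through that drag, clear of it, and leave it lying flat, and put the driver back upright in its own hole in the stand. Touch the screw with nothing but the driver and leave the other things on the bench where they are.

Things in the scene. Friction and masses are not known exactly. Their poses are not given: they have to be found in the camera images.
- press: small lever press, fixed. Origin on the bench straight below the axis of the stop screw, z up. Ram, head, lever and column stand at y +90 to +210 mm, up to 350 mm high. A stop arm (24 mm wide, underside at z = 78 mm, top at 98 mm) reaches from the ram along -y and ends in a round boss, 32 mm across, that carries the screw. At y below -16 mm nothing of it is higher than the bed.
- bed (a point): point on the press's flat ground bed, 100 mm to -y of the screw axis, at the height of the bed, 30 mm above the bench. The bed runs 60 mm either side of it in x, and from 65 mm to -y of it to 305 mm to +y of it.
- stop_screw: the upright stop screw in the boss. Origin at the centre of the top of its round brass head (21 mm across, 12 mm high, z up); its x axis runs along the slot, a closed recess 11.4 mm long, 3.1 mm wide and 9 mm deep, its mouth chamfered by 1 mm. Right-hand thread: a full turn clockwise seen from above lowers head and nose together by 6 mm. Free turning takes 0.04 N m; it stays where it is left.
- boss (a point): top centre of the boss, on the screw's axis, 98 mm above the bench. Below it sticks out the screw's white nylon nose, 12 mm across, worn: its flat face lies 62.6 to 64.4 mm below the top of the screw's head and starts 0.5 to 3.5 mm above the block. Once it meets the block the nip grows by about 17 N per radian; drawing the block takes about 1.2 N per newton of nip, and 3 N for its own weight.
- setting_block: loose ground steel bar, 24 (x) x 140 (y) x 20 mm (z), about 0.5 kg, origin at the centre of its underside, with an upright round steel handle pin, 10 mm thick and 32 mm tall, on its top, 58 mm to -y of the origin. It lies flat on the press bed under the stop screw, its y along the press's y within 3 degrees, the pin about 103 mm out from the screw's axis.
- driver: screwdriver, 106 mm long, 90 g, upright in the stand, handle up. Origin at the tip of its blade, z up, x along the blade's width. Blade 10.4 (x) x 2.5 mm (y), 14 mm long; shank 8 mm thick; square handle 22 x 22 mm, flats facing x and y, from 46 to 106 mm above the tip, its underside resting on the stand. Let go in the screw's slot it stays standing, leaning up to 4 degrees.
- tool_stand: fixed wooden block with a row of three holes along its y: 60 (x) x 165 (y) x 55 mm high, origin under its centre; the driver's x axis lies within 15 degrees of its x. The other two holes lie 70 and 118 mm from the driver's.
- driver_hole (a point): centre of the mouth of the driver's own hole (the end one, 60 mm to +y of the stand's centre), 55 mm above the bench; square, 16 mm across, 50 mm deep.
- charcoal_block: loose matt black soldering block, 115 x 75 x 35 mm, origin under its centre
- needle_file: loose needle file lying flat, blue round handle, 185 mm long, 13 mm high
- ring_clamp: loose wooden ring clamp with a metal band, lying flat, 118 mm long, 26 mm high
- burnisher: loose tool with a turned round wooden handle standing in the middle hole of the tool stand, its top 50 mm above the stand
- doming_punch: loose steel punch with a ball end standing in the far (-y of the stand) hole of the tool stand, its top 32 mm above the stand
Mind the look-alikes: they are no part of the job. What is shaped like the tool_stand but turquoise is not meant. Leave any blue or orange look-alike of the setting_block alone.

How it is judged:
By the outcome, as a careful person would: the job done as asked, in the order asked, and still so for the second after the job is handed in, with the robot touching nothing.
It also fails if it takes over 72 s, if anything falls off the work surface, if the arm or the gripper's body presses on something with over 40 N, if the wrist force passes 120 N, or if a joint passes its speed limit or range.

## Working session

There is one attempt and no reset: what is moved stays moved. The work goes in short steps, Python scripts to look and compute and a tool call to move; the robot and the scene stay as the last step left them, time stands still between calls to the robot, and variables do not carry over. Pictures are saved under pics/ and viewed, at most 10 in all, crops included, and the job is handed in when it is done.

Besides the shell and the picture viewer there is one more tool, called after ">>>" as name(argument=value, ...), one argument or row to a line, values as JSON. step_arm: Moves the arm, as the interface text tells. Shift numbers are shares of 500 mm and turn numbers shares of pi/4 rad, none past 1 either way. Its arguments: {"type":"object","properties":{"series":{"type":"array","items":{"type":"array"}},"force":{"type":"number"}},"required":["series"]}

```bash
ls; mkdir -p pics
cat > h.py <<'E'
import numpy as np, cv2, pickle
from station import *
from scipy.spatial.transform import Rotation as R
def grab(n,f=None):
    c=camera(n); pickle.dump(c,open(f'{n}.pkl','wb'))
    if f: cv2.imwrite('pics/'+f,c['color'][:,:,::-1])
    return c
def load(n): return pickle.load(open(f'{n}.pkl','rb'))
def cloud(c):
    z=c['range_z']; K=c['camera_matrix']; v,u=np.mgrid[:z.shape[0],:z.shape[1]]
    P=np.stack([(u-K[0,2])/K[0,0]*z,(v-K[1,2])/K[1,1]*z,z],-1)
    Rm=cv2.Rodrigues(np.array(c['rvec'],float))[0]
    W=(P-np.array(c['tvec']).ravel())@Rm; W[z==0]=np.nan
    return W
E
python3 - <<'E'
from h import *
a=grab('scene');b=grab('side')
cv2.imwrite('pics/a.png',cv2.resize(np.vstack([a['color'],b['color']])[:,:,::-1],None,fx=1,fy=1)[:, :][:600] if 0 else cv2.resize(np.hstack([a['color'],b['color']])[:,:,::-1],(800,300)))
cv2.imwrite('pics/scene.png',cv2.resize(a['color'][:,:,::-1],(800,600)))
cv2.imwrite('pics/side.png',cv2.resize(b['color'][:,:,::-1],(800,600)))
s=observe();print(s)
E
```

```text
pics
{'time': 0.1, 'joints': array([-1.10276266e-01,  3.77986430e-01,  7.97553690e-02,  1.27443385e+00,
       -2.35410834e-05,  1.46051638e+00]), 'qvel': array([-3.18063871e-04, -6.58939334e-04,  3.57327447e-03, -3.03566430e-05,
        3.20469932e-04,  1.82779014e-04]), 'effort': array([ 1.23975104e-03, -4.64693749e+01,  2.70581460e+01,  1.20317750e-02,
       -1.20622694e-04,  2.24793462e-05]), 'ee_pos': array([5.74715468e+02, 4.79593752e-02, 4.03854476e+02]), 'tool_rot': array([-2.22041593e+00, -2.22042416e+00,  1.86245830e-03]), 'contact_force': array([ 0.49074856, -0.3101368 ,  0.02416914]), 'ft_torque': array([ 0.01588113, -0.03951605,  0.04018832]), 'grip_force': 0.0, 'opening': 85.34935841041849}
```

View pics/scene.png

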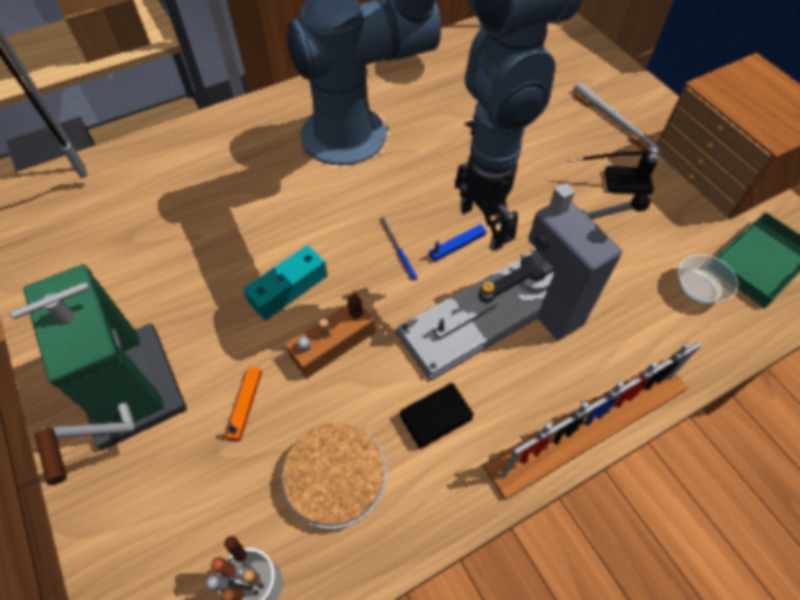

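View pics/side.png

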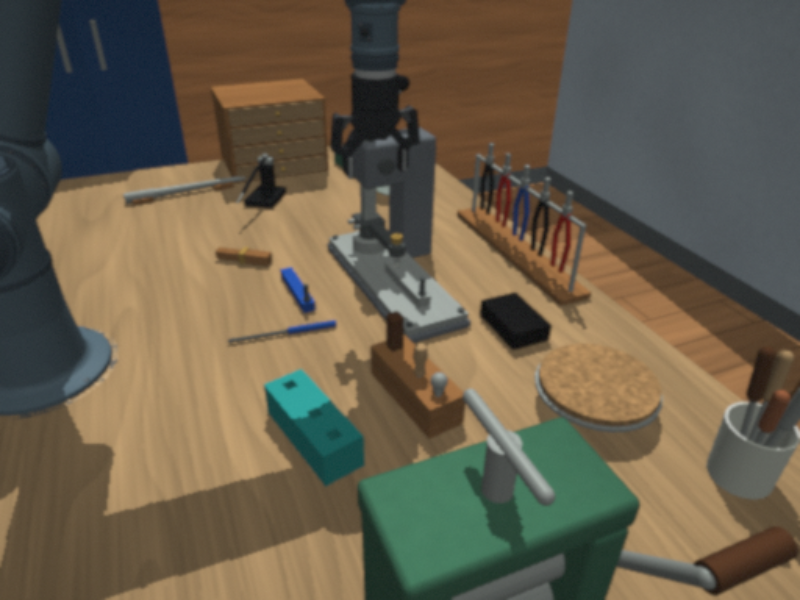

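The pictures show the wooden stand at scene (332,340), with the dark driver at its right end at (355,303). The turquoise stand at (287,282) and the blue and orange bars are look-alikes. The press bed runs around (460,325), with the brass screw at (487,288) and the block's pin at (440,325).

Run:
```python
from h import *
for n in ('scene','side'):
    c=load(n); W=cloud(c); s=1.5625
    px=dict(scene=dict(driver=(355,298),screw=(487,287),pin=(440,322),stand=(340,330)),side=dict(driver=(396,318),screw=(397,237),pin=(422,283),stand=(400,375)))[n]
    for k,(u,v) in px.items():
        u=int(u/s);v=int(v/s); p=W[v-3:v+4,u-3:u+4].reshape(-1,3); print(n,k,np.nanmedian(p,0).round(1),np.nanmax(p[:,2]).round(1), W[v,u].round(1))
    # table z
    print('table z',np.nanmedian(W[...,2][(abs(W[...,2])<12)]))
    hsv=cv2.cvtColor(c['color'],cv2.COLOR_RGB2HSV)
    d0=W[int(px['driver'][1]/s),int(px['driver'][0]/s)]; s0=W[int(px['screw'][1]/s),int(px['screw'][0]/s)]
    st=W[int(px['stand'][1]/s),int(px['stand'][0]/s)]
    near=lambda q,r:np.linalg.norm(W[...,:2]-q[:2],axis=-1)<r
    for name,m in dict(bed=near(s0,220)&(abs(W[...,2]-30)<5),standtop=near(st,120)&(abs(W[...,2]-55)<5)&(hsv[...,1]>60)&((hsv[...,0]<20)),handtop=near(d0,30)&(abs(W[...,2]-115)<5)).items():
        k,lab,stt,_=cv2.connectedComponentsWithStats(m.astype(np.uint8)); 
        i=1+np.argmax(stt[1:,4]); q=W[lab==i]
        print(n,name,len(q),cv2.minAreaRect(q[:,:2].astype(np.float32)),np.median(q,0).round(1))
    br=near(s0,40)&(hsv[...,1]>110)&(W[...,2]>95); q=W[br]; print('brass',len(q),q.mean(0),q.max(0),q.min(0))
```

```text
scene driver [ 514.1 -221.2  113.6] 118.8 [ 514.1 -222.3  113.9]
scene screw [612.8   8.5 113.3] 118.3 [614.1   4.8 115.7]
scene pin [612.4 -92.4  51.1] 83.6 [620.1 -99.8  77.4]
scene stand [ 531.9 -268.4   55.6] 59.3 [ 531.9 -268.7   56.7]
table z 0.4152796221686583
scene bed 2349 ((641.2138671875, -3.6945343017578125), (172.63108825683594, 306.29132080078125), 2.3768534660339355) [634.4 -33.4  30.2]
scene standtop 792 ((525.4527587890625, -284.7166748046875), (64.32219696044922, 165.7387237548828), 8.523696899414062) [ 533.7 -287.8   55.3]
scene handtop 51 ((517.424560546875, -225.62338256835938), (20.62717628479004, 21.031829833984375), 12.241301536560059) [ 517.6 -226.8  114.5]
brass 187 [618.40219285   4.52083681 305.01336972] [648.03354774  37.16860379 651.9485148 ] [580.35518288 -34.30643976  95.01248294]
side driver [ 516.4 -233.2  113.2] 115.5 [ 515.1 -233.7  114.7]
side screw [620.4   7.4 111. ] 116.5 [619.3  11.  111.1]
side pin [627.4 -95.3  65.4] 81.5 [ 620.1 -100.4   73.7]
side stand [ 499.4 -286.7   53.5] 55.7 [ 499.4 -290.5   54.1]
table z -0.8238564551313797
side bed 1829 ((615.6412963867188, 27.857696533203125), (121.40007781982422, 377.4646911621094), 3.2231757640838623) [600.5 -37.2  28.7]
side standtop 977 ((525.926513671875, -286.1377868652344), (61.96371841430664, 167.83558654785156), 9.121846199035645) [ 519.2 -299.8   54. ]
side handtop 56 ((516.6564331054688, -228.70912170410156), (18.992130279541016, 22.41085433959961), 7.233848571777344) [ 516.3 -230.   113.2]
brass 69 [617.44466385  -3.99486407 227.22750057] [646.78279219  43.03615821 501.93072481] [602.41420097 -23.90926382  95.63192564]
```

Run:
```python
from h import *
c=grab('wrist'); cv2.imwrite('pics/w1.png',cv2.resize(c['color'][:,:,::-1],(800,600),interpolation=cv2.INTER_CUBIC))
Rm=cv2.Rodrigues(np.array(c['rvec'],float))[0]; print('cam pos',-Rm.T@np.array(c['tvec']).ravel(), 'axes',Rm.round(2), c['camera_matrix'][0,0])
```

```text
cam pos [576.0671808   70.65424125 372.77937223] axes [[ 1.    0.   -0.  ]
 [ 0.   -0.96  0.28]
 [-0.   -0.28 -0.96]] 327.8747796167368
```

View pics/w1.png

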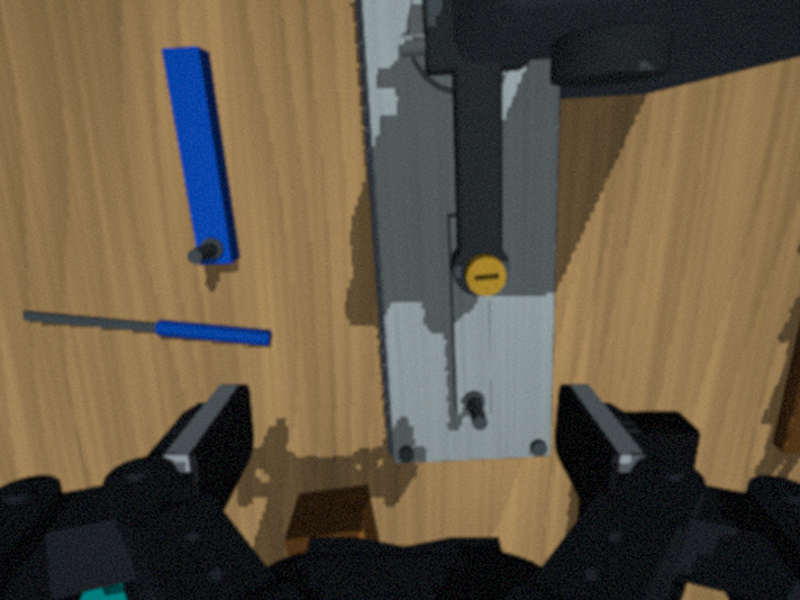

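The wrist picture shows the brass head at (486,275) with its slot nearly level. The pin is at (475,408).

```bash
cat >> h.py <<'E'
def slot(c,px,ztop,f=None,r=16):
    W=cloud(c);K=c['camera_matrix'];Rm=cv2.Rodrigues(np.array(c['rvec'],float))[0];C=-Rm.T@np.array(c['tvec']).ravel()
    u0,v0=px; y0,x0=max(0,v0-r),max(0,u0-r); crop=c['color'][y0:v0+r,x0:u0+r]
    hsv=cv2.cvtColor(crop,cv2.COLOR_RGB2HSV)
    brass=((hsv[...,1]>120)&(hsv[...,2]>90)&(abs(hsv[...,0].astype(int)-20)<12)).astype(np.uint8)
    cs,_=cv2.findContours(brass,cv2.RETR_EXTERNAL,cv2.CHAIN_APPROX_NONE); h=cv2.convexHull(max(cs,key=cv2.contourArea))
    full=cv2.fillConvexPoly(np.zeros_like(brass),h,1); full=cv2.erode(full,np.ones((3,3)))
    def ray(p):
        d=Rm.T@np.array([(p[0]-K[0,2])/K[0,0],(p[1]-K[1,2])/K[1,1],1]); return C+d*(ztop-C[2])/d[2]
    hp=np.array([ray(p+[x0,y0]) for p in h[:,0].astype(float)])
    (cc,rad)=cv2.minEnclosingCircle(hp[:,:2].astype(np.float32))
    g=cv2.cvtColor(crop,cv2.COLOR_RGB2GRAY).astype(float); hi=np.percentile(g[full>0],75)
    w=np.clip(hi*0.75-g,0,None)*full; ys,xs=np.nonzero(w)
    q=np.array([ray((x+x0,y+y0)) for x,y in zip(xs,ys)])[:,:2]; ww=w[ys,xs]
    m=np.average(q,axis=0,weights=ww); ev,V=np.linalg.eigh(np.cov(q.T,aweights=ww)); a=np.degrees(np.arctan2(V[1,1],V[0,1]))
    zz=W[y0:v0+r,x0:u0+r,2][full>0]
    print('head',cc,rad,'slot ctr',m,'ang',(a+90)%180-90,'sd',np.sqrt(ev),len(ww),'depth z',np.nanmedian(zz))
E
python3 - <<'E'
from h import *
c=load('wrist'); slot(c,(311,176),115)
W=cloud(c)
m=(abs(W[...,2]-30)<5)&(abs(W[...,0]-625)<90)&(W[...,1]<-20);k,l,s,_=cv2.connectedComponentsWithStats(m.astype(np.uint8));q=W[l==1+np.argmax(s[1:,4])]
print(cv2.minAreaRect(q[:,:2].astype(np.float32)))
m=(abs(W[...,2]-78)<10)&(abs(W[...,0]-620)<25)&(abs(W[...,1]+97)<25); print(m.sum(),np.nanmean(W[m],0))
m=(abs(W[...,2]-50)<4)&(abs(W[...,0]-620)<25)&(abs(W[...,1]+77)<50);q=W[m];print(len(q),cv2.minAreaRect(q[:,:2].astype(np.float32)))
E
```

```text
head (617.7559204101562, 9.098541259765625) 10.771669387817383 slot ctr [618.17647925   8.88109454] ang 4.931857221970972 sd [0.63375503 3.42333061] 52 depth z 114.82820405460983
((623.8486328125, -87.01411437988281), (120.2822494506836, 139.83648681640625), 3.1660025119781494)
131 [623.46132273 -93.48028151  78.52602814]
1471 ((622.1806030273438, -66.79090118408203), (24.033063888549805, 80.82616424560547), 3.7743728160858154)
```

>>> step_arm(
  series=[
    [1, [-0.09, -0.023, 0.02], [0, 0, -0.1]],
    [1, [-0.18, -0.046, 0.05], [0, 0, -0.2]],
    [1, [-0.27, -0.07, 0.08], [0, 0, -0.2]],
    [1, [-0.36, -0.093, 0.11], [0, 0, -0.2]],
    [1, [-0.45, -0.116, 0.138], [0, 0, -0.2]],
  ],
)

```text
time: 0.65
ee_pos: [516.1, -226.5, 334.9]
tool_rot: [-2.04, -2.389, -0.0]
contact_force: [1.4, 0.3, -0.0]
opening: 85.3
grip_force: 0.0
```

>>> step_arm(
  series=[
    [1, [0, 0, 0], [0, 0, 0]],
  ],
)

```text
time: 0.75
ee_pos: [514.9, -229.4, 333.2]
tool_rot: [-2.047, -2.379, 0.004]
contact_force: [0.2, 0.3, 0.3]
opening: 85.5
grip_force: 0.0
```

Run:
```python
from h import *
c=grab('wrist'); W=cloud(c)
cv2.imwrite('pics/w2.png',cv2.resize(c['color'][:,:,::-1],(800,600),interpolation=cv2.INTER_CUBIC))
m=(abs(W[...,2]-114)<5)&(np.hypot(W[...,0]-517,W[...,1]+227)<25);q=W[m].astype(np.float32);print(len(q),np.median(q,0),cv2.minAreaRect(q[:,:2]),cv2.minAreaRect(np.argwhere(m).astype(np.float32)))
s=observe();print(s['time'],s['ee_pos'],R.from_rotvec(s['tool_rot']).as_matrix().round(3).tolist(),s['joints'])
```

```text
Traceback (most recent call last):
cv2.error: OpenCV(4.12.0) /io/opencv/modules/imgproc/src/convhull.cpp:143: error: (-215:Assertion failed) total >= 0 && (depth == CV_32F || depth == CV_32S) in function 'convexHull'
```

View pics/w2.png

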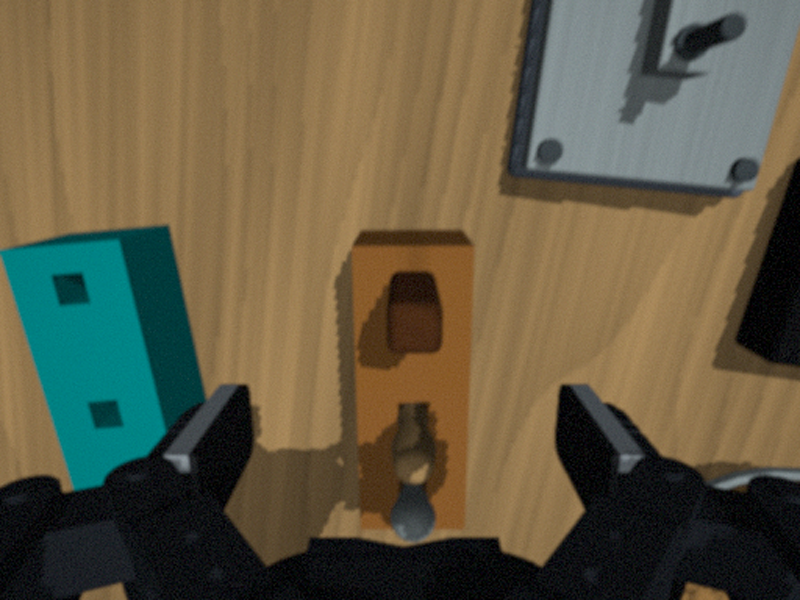

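The wrist picture shows the driver's handle top at (415,328), nearly square to the fingers. Next I measure its position.

Run:
```python
from h import *
c=load('wrist'); W=cloud(c)
print(W[205:216:4,262:272:4].round(1).tolist())
s=observe();print(s['time'],s['ee_pos'],R.from_rotvec(s['tool_rot']).as_matrix().round(3).tolist(),s['joints'].round(3))
m=(W[...,2]>106)&(np.hypot(W[...,0]-517,W[...,1]+227)<40);q=W[m].astype(np.float32);print(len(q))
if len(q):print(np.median(q,0),cv2.minAreaRect(q[:,:2]),cv2.minAreaRect(np.argwhere(m).astype(np.float32)))
# ray method on colour, top face z=114.5
K=c['camera_matrix'];Rm=cv2.Rodrigues(np.array(c['rvec'],float))[0];C=-Rm.T@np.array(c['tvec']).ravel()
for p in [(391,304),(439,304),(441,350),(391,351),(415,328)]:
    u=np.array(p)/1.5625; d=Rm.T@np.array([(u[0]-K[0,2])/K[0,0],(u[1]-K[1,2])/K[1,1],1]); print((C+d*(115-C[2])/d[2]).round(1))
```

```text
[[[516.4, -220.8, 115.2], [518.8, -220.4, 115.4], [521.3, -220.4, 114.2]], [[516.8, -223.5, 114.7], [519.3, -223.3, 114.3], [521.6, -222.8, 114.7]], [[517.2, -225.7, 115.7], [519.6, -225.7, 114.7], [522.0, -225.3, 114.6]]]
0.8 [ 515.70828164 -227.20435055  334.20176996] [[-0.152, 0.988, -0.002], [0.988, 0.152, 0.001], [0.002, -0.002, -1.0]] [-0.528  0.384 -0.093  1.096 -0.     0.891]
15660Traceback (most recent call last):
  File "<stdin>", line 6, in <module>
cv2.error: OpenCV(4.12.0) /io/opencv/modules/imgproc/src/convhull.cpp:143: error: (-215:Assertion failed) total >= 0 && (depth == CV_32F || depth == CV_32S) in function 'convexHull'
```

Run:
```python
from h import *
c=load('wrist'); W=cloud(c)
m=(abs(W[...,2]-114)<4.5)&(np.hypot(W[...,0]-519,W[...,1]+226)<22);k,l,st,_=cv2.connectedComponentsWithStats(m.astype(np.uint8));m=l==1+np.argmax(st[1:,4])
q=W[m][:,:2].astype(np.float32).copy();print(len(q),np.median(q,0),cv2.minAreaRect(q))
print('tool angle',np.degrees(np.arctan2(.152,.988)))
```

```text
1184 [ 518.5856  -224.02655] ((518.62548828125, -225.0150909423828), (21.816699981689453, 21.397153854370117), 9.444588661193848)
tool angle 8.74616226255521
```

>>> step_arm(
  series=[
    [1, [0, 0.003, 0.09], [0, 0, 0]],
    [1, [0, 0.003, 0.17], [0, 0, 0]],
    [1, [0, 0.003, 0.18], [0, 0, 0]],
    [0.2, [0, 0.003, 0.18], [0, 0, 0]],
    [0, [0, 0.003, 0.18], [0, 0, 0]],
  ],
  force=60,
)

```text
time: 1.3
ee_pos: [519.6, -224.6, 247.8]
tool_rot: [2.037, 2.388, 0.001]
contact_force: [0.1, -0.7, 0.4]
opening: 59.0
grip_force: 0.0
```

>>> step_arm(
  series=[
    [0, [0, 0, 0], [0, 0, 0]],
    [0, [0, 0, 0], [0, 0, 0]],
    [0, [0, 0, 0], [0, 0, 0]],
    [0, [0, 0, 0], [0, 0, 0]],
  ],
)

```text
time: 1.7
ee_pos: [519.2, -225.2, 247.5]
tool_rot: [2.038, 2.386, 0.001]
contact_force: [-0.3, 0.5, 7.3]
opening: 21.1
grip_force: 58.8
```

>>> step_arm(
  series=[
    [0, [0, 0, -0.08], [0, 0, 0]],
    [0, [0, 0, -0.17], [0, 0, 0]],
    [0, [0.04, 0.025, -0.244], [0, 0, 0]],
    [0, [0.12, 0.075, -0.244], [0, 0, 0]],
    [0, [0.2, 0.125, -0.244], [0, 0, 0]],
  ],
)

```text
time: 2.2
ee_pos: [565.5, -116.0, 370.1]
tool_rot: [2.041, 2.383, 0.003]
contact_force: [0.5, -0.5, -1.2]
opening: 21.4
grip_force: 58.8
```

>>> step_arm(
  series=[
    [0, [0.07, 0.043, 0], [0, 0, -0.15]],
    [0, [0.14, 0.086, 0], [0, 0, -0.31]],
    [0, [0.2, 0.125, 0], [0, 0, -0.47]],
    [0, [0.231, 0.145, 0], [0, 0, -0.63]],
    [0, [0.231, 0.145, 0], [0, 0, -0.78]],
  ],
)

```text
time: 2.7
ee_pos: [618.8, 12.0, 367.5]
tool_rot: [-1.212, -2.898, -0.001]
contact_force: [-0.6, -0.3, -0.5]
opening: 21.1
grip_force: 58.8
```

>>> step_arm(
  series=[
    [0, [0, 0, 0], [0, 0, -0.19]],
    [0, [0, 0, 0], [0, 0, -0.38]],
    [0, [0, 0, 0], [0, 0, -0.57]],
    [0, [0, 0, 0], [0, 0, -0.76]],
    [0, [0, 0, 0], [0, 0, -0.78]],
  ],
)

```text
time: 3.2
ee_pos: [618.0, 9.2, 367.7]
tool_rot: [-0.295, -3.127, -0.0]
contact_force: [-0.5, 0.2, -0.5]
opening: 21.6
grip_force: 58.8
```

>>> step_arm(
  series=[
    [0, [0, 0, 0], [0, 0, -0.19]],
    [0, [0, 0, 0], [0, 0, -0.38]],
    [0, [0, 0, 0], [0, 0, -0.57]],
    [0, [0, 0, 0], [0, 0, -0.76]],
    [0, [0, 0, 0], [0, 0, -0.78]],
  ],
)

```text
time: 3.7
ee_pos: [618.1, 9.2, 367.7]
tool_rot: [0.658, -3.072, -0.0]
contact_force: [0.4, -0.8, -0.6]
opening: 21.3
grip_force: 58.8
```

>>> step_arm(
  series=[
    [0, [0, 0, 0], [0, 0, -0.19]],
    [0, [0, 0, 0], [0, 0, -0.38]],
    [0, [0, 0, 0], [0, 0, -0.57]],
    [0, [0, 0, 0], [0, 0, -0.76]],
    [0, [0, 0, 0], [0, 0, -0.78]],
  ],
)

```text
time: 4.2
ee_pos: [618.1, 9.2, 367.7]
tool_rot: [1.552, -2.732, -0.0]
contact_force: [0.3, -0.1, -0.5]
opening: 21.6
grip_force: 58.8
```

>>> step_arm(
  series=[
    [0, [0, 0, 0], [0, 0, -0.19]],
    [0, [0, 0, 0], [0, 0, -0.38]],
    [0, [0, 0, 0], [0, 0, -0.57]],
    [0, [0, 0, 0], [0, 0, -0.76]],
    [0, [0, 0, 0], [0, 0, -0.78]],
  ],
)

```text
time: 4.7
ee_pos: [618.1, 9.2, 367.7]
tool_rot: [2.302, -2.137, -0.0]
contact_force: [0.1, -0.9, -0.7]
opening: 21.5
grip_force: 58.8
```

Run:
```python
from h import *
c=grab('wrist')
cv2.imwrite('pics/w3.png',cv2.resize(c['color'][:,:,::-1],(800,600),interpolation=cv2.INTER_CUBIC))
s=observe();print(s['time'],s['ee_pos'],R.from_rotvec(s['tool_rot']).as_matrix().round(3).tolist(),s['joints'].round(3),s['contact_force'],s['ft_torque'])
```

```text
4.75 [618.11786046   9.20166605 367.74560898] [[0.073, -0.997, 0.0], [-0.997, -0.073, 0.0], [-0.0, -0.0, -1.0]] [-0.088  0.478  0.14   1.232  0.    -1.732] [-0.57900931  1.2922264  -1.25757828] [-0.01219308  0.02962376 -0.03013278]
```

View pics/w3.png

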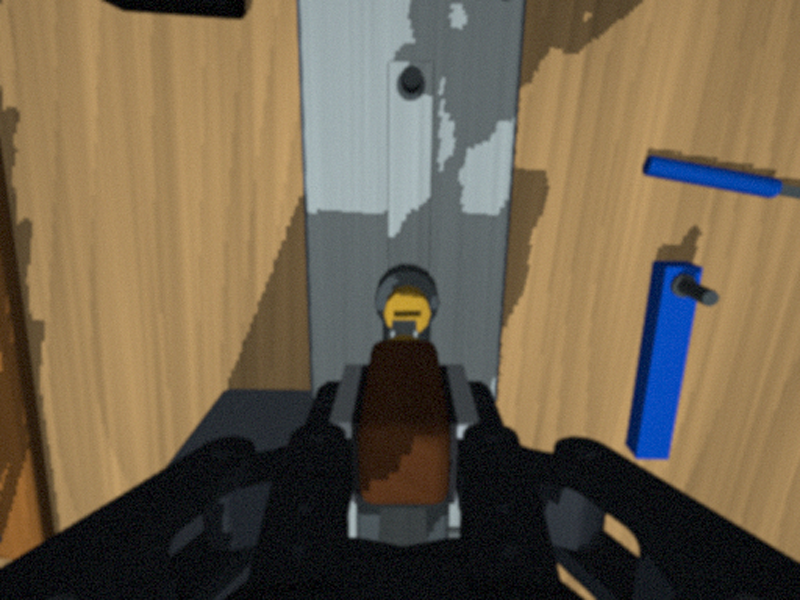

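The wrist picture shows the blade at (404,328) just in front of the slot at (407,314), and the block's pin at (411,80).

Run:
```python
from h import *
c=load('wrist'); cr=c['color'][180:225,235:285,::-1]
cv2.imwrite('pics/w3c.png',cv2.resize(cr,None,fx=12,fy=12,interpolation=cv2.INTER_CUBIC))
K=c['camera_matrix'];Rm=cv2.Rodrigues(np.array(c['rvec'],float))[0];C=-Rm.T@np.array(c['tvec']).ravel()
for p in [(618,9,115),(618.1,9.2,130),(618.1,9.2,144),(617.5,9,115)]:
    x=Rm@(np.array(p)-C); print(p,(K@x/x[2])[:2])
slot(c,(260,199),115,r=18)
```

```text
(618, 9, 115) [260.29229324 200.72566802]
(618.1, 9.2, 130) [260.25723568 207.82272409]
(618.1, 9.2, 144) [260.39201933 215.0748464 ]
(617.5, 9, 115) [260.99545046 200.77587785]
head (618.12744140625, 8.605630874633789) 10.908040046691895 slot ctr [618.47035905  11.45779035] ang 72.9889764891409 sd [2.94935522 3.78822786] 165 depth z 114.80304689008017
```

View pics/w3c.png

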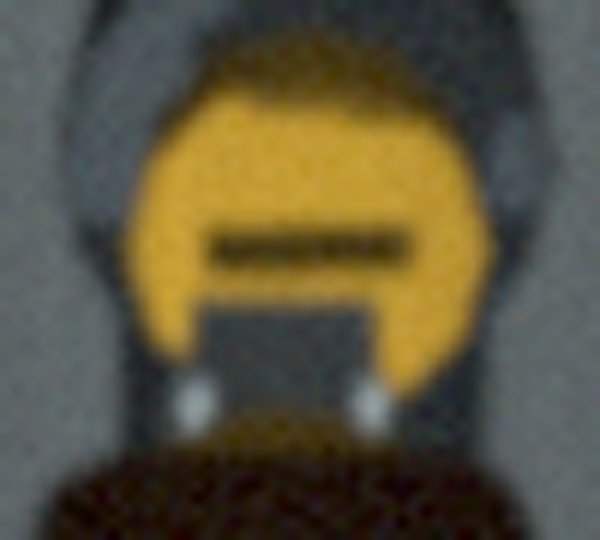

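>>> step_arm(
  series=[
    [0, [0.0004, 0.0026, 0.01], [0, 0, -0.015]],
    [0, [0.0004, 0.0026, 0.02], [0, 0, -0.015]],
    [0, [0.0004, 0.0026, 0.028], [0, 0, -0.015]],
    [0, [0.0004, 0.0026, 0.032], [0, 0, -0.015]],
  ],
)

```text
time: 5.15
ee_pos: [616.6, 9.0, 350.8]
tool_rot: [2.318, -2.12, -0.002]
contact_force: [0.4, 0.4, 0.2]
opening: 21.6
grip_force: 59.0
```

Run:
```python
from h import *
c=grab('wrist'); cr=c['color'][180:225,235:285,::-1]
cv2.imwrite('pics/w4c.png',cv2.resize(cr,None,fx=12,fy=12,interpolation=cv2.INTER_CUBIC))
s=observe();print(s['time'],s['ee_pos'],s['contact_force'],s['ft_torque'])
```

```text
5.2 [616.57254934   8.99512556 350.74754441] [ 0.00459865  0.00360346 -1.59181712] [ 0.11725824 -0.05222119 -0.04841012]
```

View pics/w4c.png

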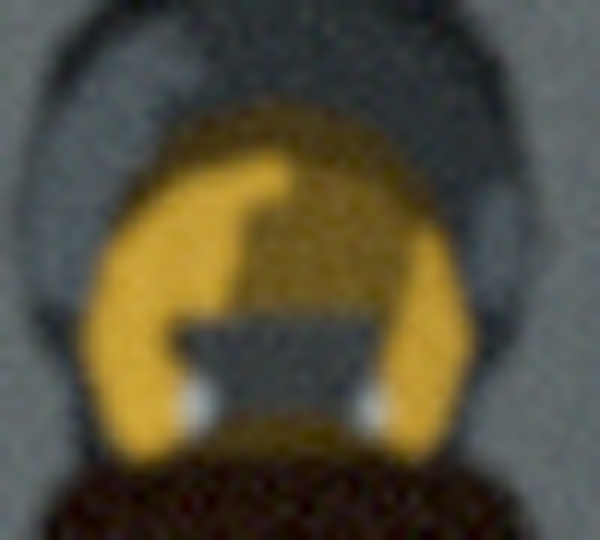

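The blade sits in the slot mouth, about 0.7 mm toward the image's right (blade centre 292, head centre 277 in the crop). I shift it back and press in.

>>> step_arm(
  series=[
    [0, [0, -0.0013, 0], [0, 0, 0]],
    [0, [0, -0.0013, 0.003], [0, 0, 0]],
    [0, [0, -0.0013, 0.006], [0, 0, 0]],
    [0, [0, -0.0013, 0.007], [0, 0, 0]],
  ],
)

```text
time: 5.6
ee_pos: [617.4, 9.1, 348.1]
tool_rot: [-2.319, 2.119, 0.0]
contact_force: [-1.3, 1.7, 0.0]
opening: 21.6
grip_force: 59.0
```

Run:
```python
from h import *
s=observe();print(s['time'],s['ee_pos'],s['contact_force'],s['ft_torque'])
```

```text
5.6 [617.39074224   9.05209571 348.14728006] [-1.29809141  1.74834536  0.03453346] [ 0.20941434  0.28657213 -0.03637212]
```

>>> step_arm(
  series=[
    [0, [0, 0, 0.003], [0, 0, 0]],
    [0, [0, 0, 0.005], [0, 0, 0]],
    [0, [0, 0, 0.005], [0, 0, 0]],
  ],
)

```text
time: 5.9
ee_pos: [617.4, 9.0, 345.4]
tool_rot: [2.319, -2.119, -0.001]
contact_force: [-0.8, 1.5, -1.0]
opening: 21.1
grip_force: 59.0
```

Run:
```python
from h import *
c=grab('wrist'); cr=c['color'][180:225,235:285,::-1]
cv2.imwrite('pics/w5c.png',cv2.resize(cr,None,fx=12,fy=12,interpolation=cv2.INTER_CUBIC))
s=observe();print(s['time'],s['ee_pos'],s['contact_force'],s['ft_torque'],s['joints'])
```

```text
5.95 [617.38562918   9.0336802  345.47510402] [-2.03364318  1.08568899 -0.73882119] [ 0.23548733  0.39963699 -0.00951604] [-8.81080954e-02  4.84861583e-01  9.28626751e-02  1.17923596e+00
  1.81770991e-04 -1.74928697e+00]
```

View pics/w5c.png

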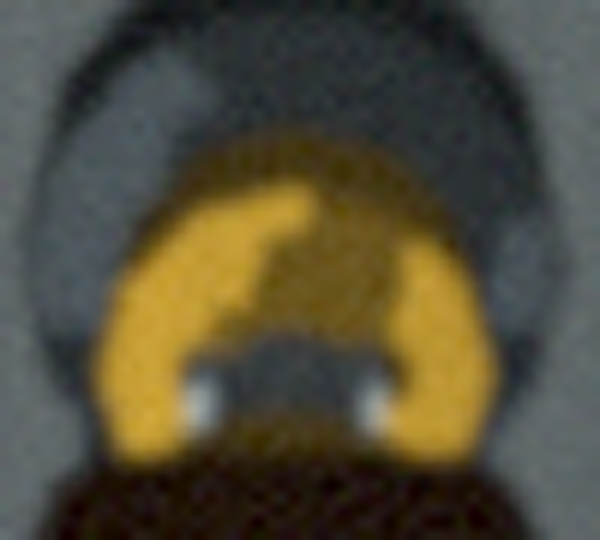

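The blade is about 7 mm into the slot. Now I turn clockwise in increments, following the thread down and watching the torque.

```bash
cat >> h.py <<'E'
def feel(n=5):
    L=[]
    for i in range(n):
        s=observe();L.append(np.r_[s['contact_force'],s['ft_torque']]); camera('wrist')
    L=np.array(L);s=observe(); M=R.from_rotvec(s['tool_rot']).as_matrix()
    print('t',s['time'],'pos',s['ee_pos'].round(2),'q6',s['joints'][5].round(4),'yaw',np.degrees(np.arctan2(M[0,0],-M[1,0])).round(2))
    print('mean',L.mean(0).round(3),'sd',L.std(0).round(3),'tz',L[:,5].round(3))
E
python3 -c "
from h import *
feel(4)"
```

```text
t 6.15 pos [617.42   9.02 345.51] q6 -1.7493 yaw 5.18
mean [-1.678  0.972 -0.957  0.271  0.382 -0.013] sd [0.511 0.369 0.39  0.021 0.022 0.009] tz [-0.01  -0.024 -0.02  -0.   ]
```

>>> step_arm(
  series=[
    [0, [0, 0, 0.0002], [0, 0, 0.15]],
    [0, [0, 0, 0.0005], [0, 0, 0.33]],
    [0, [0, 0, 0.0007], [0, 0, 0.5]],
  ],
)

```text
time: 6.45
ee_pos: [617.5, 9.1, 345.2]
tool_rot: [-1.855, 2.535, 0.001]
contact_force: [-1.2, 2.1, -1.4]
opening: 21.4
grip_force: 58.7
```

```bash
python3 -c "
from h import *
feel(4)"
```

```text
t 6.65 pos [617.5    9.04 345.22] q6 -1.3593 yaw -17.17
mean [-1.039  1.181 -1.264  0.354  0.295  0.018] sd [0.148 0.547 0.488 0.027 0.04  0.002] tz [0.021 0.015 0.018 0.016]
```

>>> step_arm(
  series=[
    [0, [0, 0, 0.0002], [0, 0, 0.15]],
    [0, [0, 0, 0.0005], [0, 0, 0.33]],
    [0, [0, 0, 0.0007], [0, 0, 0.5]],
  ],
)

```text
time: 6.95
ee_pos: [617.6, 9.0, 344.9]
tool_rot: [-1.327, 2.847, -0.0]
contact_force: [-1.0, 1.4, -2.6]
opening: 21.6
grip_force: 58.6
```

```bash
python3 -c "
from h import *
feel(4)"
```

```text
t 7.15 pos [617.57   8.94 344.95] q6 -0.9678 yaw -39.6
mean [-0.871  1.39  -2.711  0.332  0.168  0.007] sd [0.177 0.203 0.194 0.036 0.027 0.025] tz [ 0.047 -0.018  0.01  -0.011]
```

>>> step_arm(
  series=[
    [0, [0, 0, 0.0002], [0, 0, 0.15]],
    [0, [0, 0, 0.0004], [0, 0, 0.33]],
    [0, [0, 0, 0.0006], [0, 0, 0.5]],
  ],
)

```text
time: 7.45
ee_pos: [617.6, 8.8, 344.6]
tool_rot: [-0.748, 3.051, -0.001]
contact_force: [0.2, 0.1, -2.8]
opening: 21.3
grip_force: 58.7
```

```bash
python3 -c "
from h import *
feel(6)"
```

```text
t 7.75 pos [617.55   8.84 344.8 ] q6 -0.574 yaw -62.17
mean [-0.632  0.693 -2.416  0.17   0.128  0.018] sd [0.405 0.506 0.385 0.04  0.048 0.012] tz [ 0.034 -0.006  0.019  0.019  0.027  0.012]
```

>>> step_arm(
  series=[
    [0, [0, 0, 0.0002], [0, 0, 0.15]],
    [0, [0, 0, 0.0004], [0, 0, 0.33]],
    [0, [0, 0, 0.0006], [0, 0, 0.5]],
  ],
)

```text
time: 8.05
ee_pos: [617.5, 8.7, 344.5]
tool_rot: [-0.136, 3.139, -0.001]
contact_force: [-1.0, 0.3, -2.8]
opening: 21.1
grip_force: 58.7
```

```bash
python3 -c "
from h import *
feel(6)"
```

```text
t 8.35 pos [617.51   8.8  344.55] q6 -0.1809 yaw -84.69
mean [-0.462 -0.024 -2.153 -0.104  0.14   0.012] sd [0.453 0.525 0.671 0.035 0.045 0.008] tz [ 0.013  0.014  0.012 -0.004  0.024  0.009]
```

>>> step_arm(
  series=[
    [0, [0, 0, 0.0002], [0, 0, 0.15]],
    [0, [0, 0, 0.0004], [0, 0, 0.33]],
    [0, [0, 0, 0.0006], [0, 0, 0.5]],
  ],
)

```text
time: 8.65
ee_pos: [617.5, 8.7, 344.3]
tool_rot: [0.479, 3.105, -0.002]
contact_force: [-0.9, -1.6, -1.2]
opening: 21.7
grip_force: 58.9
```

```bash
python3 -c "
from h import *
feel(6)"
```

```text
t 8.95 pos [617.46   8.7  344.19] q6 0.2118 yaw -107.2
mean [-0.861 -2.003 -1.773 -0.441  0.282  0.044] sd [0.469 0.525 0.797 0.073 0.028 0.028] tz [ 0.09   0.043  0.033 -0.001  0.064  0.034]
```

>>> step_arm(
  series=[
    [0, [0, 0, 0.0002], [0, 0, 0.15]],
    [0, [0, 0, 0.0004], [0, 0, 0.33]],
    [0, [0, 0, 0.0006], [0, 0, 0.5]],
  ],
)

```text
time: 9.25
ee_pos: [617.3, 8.7, 343.9]
tool_rot: [1.076, 2.952, -0.002]
contact_force: [-1.8, -2.3, -1.0]
opening: 21.4
grip_force: 59.0
```

```bash
python3 -c "
from h import *
feel(6)"
```

```text
t 9.55 pos [617.35   8.69 343.84] q6 0.6045 yaw -129.7
mean [-2.049 -2.85  -0.985 -0.752  0.505  0.033] sd [0.207 0.429 0.396 0.081 0.046 0.031] tz [ 0.069 -0.007  0.02   0.014  0.019  0.081]
```

```bash
cat >> h.py <<'E'
def sh(*d):
    s=observe(); M=R.from_rotvec(s['tool_rot']).as_matrix()
    print('ee',s['ee_pos'].round(1),'rot',M.round(3).tolist())
    for w in d: print(w,'->',(M.T@np.array(w,float)/500).round(4))
E
python3 - <<'E'
from h import *
c=load('wrist'); W=cloud(c)
m=(W[...,2]>56)&(W[...,2]<90)&(np.hypot(W[...,0]-623,W[...,1]+95)<14);q=W[m];print(len(q),q.mean(0),q[q[:,2]>78].mean(0),q.max(0),q.min(0))
m=(abs(W[...,2]-50)<4)&(abs(W[...,0]-620)<25)&(abs(W[...,1]+67)<50);q=W[m][:,:2].astype(np.float32).copy();print(len(q),cv2.minAreaRect(q))
p=np.array([624,-94,228]);e=observe()['ee_pos']
sh((0,0,55),(p[0]-e[0],p[1]-e[1],0),(0,0,-171),(0.06,-1,0),(-.5,-.7,0))
E
```

```text
245 [623.65111394 -93.70020736  78.74220407] [623.60530048 -94.48557303  81.62667928] [628.26795532 -89.50807805  83.79614024] [618.83377514 -99.25241871  56.04724272]
3457 ((621.421630859375, -61.73806381225586), (24.04320526123047, 90.38752746582031), 3.7386605739593506)
ee [617.4   8.7 343.8] rot [[-0.769, 0.639, -0.0], [0.639, 0.769, -0.001], [-0.0, -0.001, -1.0]]
(0, 0, 55) -> [-0.0e+00 -1.0e-04 -1.1e-01]
(np.float64(6.645130383195806), np.float64(-102.68916924931443), 0) -> [-0.1414 -0.1495  0.0002]
(0, 0, -171) -> [1.00e-04 3.00e-04 3.42e-01]
(0.06, -1, 0) -> [-0.0014 -0.0015  0.    ]
(-0.5, -0.7, 0) -> [-0.0001 -0.0017  0.    ]
```

>>> step_arm(
  series=[
    [0.6, [0, 0, 0], [0, 0, 0]],
    [0.6, [0, 0, 0], [0, 0, 0]],
    [0.6, [0, 0, 0], [0, 0, 0]],
    [0.6, [0, 0, -0.05], [0, 0, 0]],
    [0.6, [0, 0, -0.12], [0, 0, 0]],
  ],
)

```text
time: 10.05
ee_pos: [616.9, 9.3, 402.4]
tool_rot: [-1.068, -2.95, 0.0]
contact_force: [0.5, -0.1, 0.5]
opening: 51.4
grip_force: 0.0
```

>>> step_arm(
  series=[
    [0.6, [-0.05, -0.053, -0.01], [0, 0, 0]],
    [0.6, [-0.11, -0.116, -0.01], [0, 0, 0]],
    [0.6, [-0.14, -0.149, 0.02], [0, 0, 0]],
    [0.6, [-0.141, -0.149, 0.11], [0, 0, 0]],
    [0.6, [-0.141, -0.149, 0.2], [0, 0, 0]],
  ],
)

```text
time: 10.55
ee_pos: [625.0, -94.6, 304.4]
tool_rot: [1.07, 2.948, 0.002]
contact_force: [-0.1, -0.1, -0.6]
opening: 51.0
grip_force: 0.0
```

Run:
```python
from h import *
c=grab('wrist'); a=grab('side')
w=cv2.resize(c['color'],(400,300));b=cv2.resize(a['color'][100:240,190:350],(400,350))
cv2.imwrite('pics/p.png',np.vstack([np.hstack([cv2.resize(w,(466,350)),b[:, :]])])[:,:800][:,:,::-1])
sh((0,0,1)); e=observe()['ee_pos']; sh((623.6-e[0],-94.2-e[1],228-e[2]))
```

```text
ee [620.5 -92.7 296.6] rot [[-0.768, 0.64, -0.014], [0.64, 0.768, 0.004], [0.013, -0.005, -1.0]]
(0, 0, 1) -> [ 0.    -0.    -0.002]
ee [620.5 -92.7 296.6] rot [[-0.768, 0.64, -0.014], [0.64, 0.768, 0.004], [0.013, -0.005, -1.0]]
(np.float64(3.138725943175018), np.float64(-1.5482573585345278), np.float64(-68.63853938527802)) -> [-0.0086  0.0024  0.1372]
```

View pics/p.png

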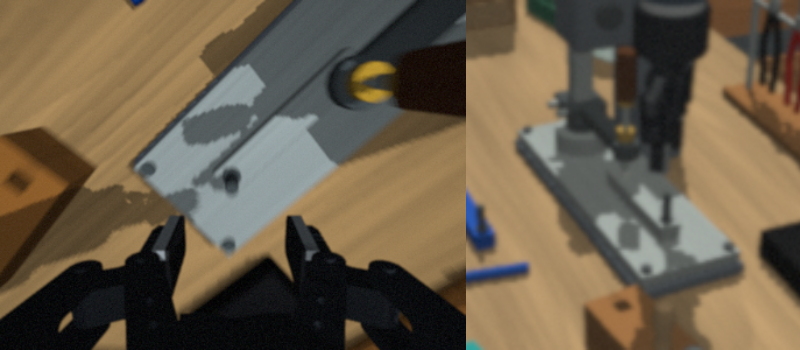

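The driver stands in the screw, and the gripper is above the pin at (231,180). Next I go down and grip the pin.

>>> step_arm(
  series=[
    [0.6, [0, 0, 0.05], [0, 0, 0]],
    [0.6, [0, 0, 0.12], [0, 0, 0]],
    [0.6, [0, 0, 0.152], [0, 0, 0]],
    [0.1, [0, 0, 0.152], [0, 0, 0]],
    [0, [0, 0, 0.152], [0, 0, 0]],
  ],
  force=30,
)

```text
time: 11.15
ee_pos: [625.1, -93.4, 230.1]
tool_rot: [1.068, 2.951, 0.001]
contact_force: [-0.3, -0.1, -0.3]
opening: 23.3
grip_force: 0.0
```

>>> step_arm(
  series=[
    [0, [0, 0, 0], [0, 0, 0]],
    [0, [0, 0, 0], [0, 0, 0]],
    [0, [0, 0, 0], [0, 0, 0]],
  ],
)

```text
time: 11.45
ee_pos: [625.3, -94.5, 230.7]
tool_rot: [1.069, 2.948, -0.002]
contact_force: [-1.3, -4.1, 7.0]
opening: 8.7
grip_force: 29.7
```

```bash
python3 -c "
from h import *
feel(5); sh((.12,-2,0))"
```

```text
t 11.7 pos [625.23 -94.44 230.71] q6 0.4459 yaw -129.86
mean [-1.207e+00 -3.988e+00  7.014e+00 -8.300e-01  2.180e-01  6.000e-03] sd [0.623 0.142 0.232 0.025 0.022 0.022] tz [-0.028  0.022  0.026 -0.012  0.025]
ee [625.2 -94.4 230.7] rot [[-0.768, 0.641, 0.005], [0.641, 0.768, -0.003], [-0.006, 0.001, -1.0]]
(0.12, -2, 0) -> [-0.0027 -0.0029  0.    ]
```

>>> step_arm(
  series=[
    [0, [0, 0, -0.002], [0, 0, 0]],
    [0, [0, 0, -0.004], [0, 0, 0]],
  ],
)

```text
time: 11.9
ee_pos: [624.8, -94.4, 230.9]
tool_rot: [1.07, 2.95, -0.003]
contact_force: [1.4, -5.9, -3.0]
opening: 8.8
grip_force: 29.1
```

```bash
python3 -c "
from h import *
feel(3)"
```

```text
t 12.05 pos [624.69 -94.52 230.8 ] q6 0.446 yaw -129.88
mean [ 1.254 -5.924 -1.927 -1.122 -0.215 -0.019] sd [0.339 0.598 1.381 0.04  0.085 0.015] tz [-0.039 -0.002 -0.016]
```

>>> step_arm(
  series=[
    [0, [-0.0014, -0.0015, 0], [0, 0, 0]],
    [0, [-0.0027, -0.0029, 0], [0, 0, 0]],
    [0, [-0.0041, -0.0044, 0], [0, 0, 0]],
  ],
)

```text
time: 12.35
ee_pos: [624.6, -95.6, 230.7]
tool_rot: [1.068, 2.953, 0.006]
contact_force: [1.4, 4.5, 4.2]
opening: 8.9
grip_force: 30.0
```

```bash
python3 -c "
from h import *
feel(3)"
```

```text
t 12.5 pos [624.66 -95.49 230.72] q6 0.4414 yaw -129.77
mean [ 1.465  3.637  4.9    0.687 -0.259 -0.026] sd [0.17  0.748 0.507 0.034 0.05  0.006] tz [-0.023 -0.022 -0.034]
```

>>> step_arm(
  series=[
    [0, [-0.0014, -0.0015, 0], [0, 0, 0]],
    [0, [-0.0027, -0.0029, 0], [0, 0, 0]],
    [0, [-0.0041, -0.0044, 0], [0, 0, 0]],
  ],
)

```text
time: 12.8
ee_pos: [624.6, -96.8, 230.7]
tool_rot: [-1.066, -2.954, -0.012]
contact_force: [0.0, 11.6, 7.4]
opening: 8.6
grip_force: 30.4
```

```bash
python3 -c "
from h import *
feel(3)"
```

```text
t 12.95 pos [624.57 -96.72 230.65] q6 0.437 yaw -129.68
mean [ 0.856 10.897  7.512  1.993 -0.12  -0.045] sd [0.611 0.614 0.274 0.123 0.031 0.029] tz [-0.003 -0.064 -0.067]
```

>>> step_arm(
  series=[
    [0, [-0.0014, -0.0015, 0], [0, 0, 0]],
    [0, [-0.0027, -0.0029, 0], [0, 0, 0]],
  ],
)

```text
time: 13.15
ee_pos: [624.5, -97.6, 230.6]
tool_rot: [-1.064, -2.954, -0.017]
contact_force: [1.0, 16.1, 9.0]
opening: 8.7
grip_force: 30.7
```

```bash
python3 -c "
from h import *
feel(4)"
```

```text
t 13.35 pos [624.49 -97.57 230.66] q6 0.434 yaw -129.62
mean [ 0.73  14.924  8.867  2.689 -0.12  -0.068] sd [0.597 0.686 0.251 0.116 0.039 0.027] tz [-0.039 -0.071 -0.051 -0.11 ]
```

>>> step_arm(
  series=[
    [0, [-0.0014, -0.0015, 0], [0, 0, 0]],
    [0, [-0.0027, -0.0029, 0], [0, 0, 0]],
  ],
)

```text
time: 13.55
ee_pos: [624.4, -98.8, 230.6]
tool_rot: [-1.063, -2.953, -0.019]
contact_force: [-0.7, 18.3, 8.9]
opening: 8.8
grip_force: 30.8
```

```bash
python3 -c "
from h import *
feel(3)"
```

```text
t 13.7 pos [624.44 -98.91 230.66] q6 0.431 yaw -129.59
mean [-0.423 17.217  9.369  3.147  0.025 -0.083] sd [0.203 0.82  0.405 0.037 0.057 0.027] tz [-0.086 -0.049 -0.116]
```

>>> step_arm(
  series=[
    [0, [-0.0014, -0.0015, 0], [0, 0, 0]],
    [0, [-0.0027, -0.0029, 0], [0, 0, 0]],
  ],
)

```text
time: 13.9
ee_pos: [624.4, -100.6, 230.7]
tool_rot: [-1.062, -2.953, -0.019]
contact_force: [0.2, 17.7, 9.6]
opening: 8.6
grip_force: 30.8
```

```bash
python3 -c "
from h import *
feel(3)"
```

```text
t 14.05 pos [ 624.44 -100.74  230.66] q6 0.428 yaw -129.58
mean [-0.398 17.336  9.705  3.173  0.089 -0.063] sd [0.407 0.264 0.111 0.025 0.008 0.011] tz [-0.079 -0.054 -0.058]
```

>>> step_arm(
  series=[
    [0, [0, 0, -0.0022], [0, 0, 0]],
    [0, [0, 0, -0.0044], [0, 0, 0]],
    [0, [-0.0007, -0.0007, -0.0044], [0, 0, 0]],
    [0, [-0.0014, -0.0015, -0.0044], [0, 0, 0]],
  ],
  force=60,
)

```text
time: 14.45
ee_pos: [623.7, -102.7, 230.8]
tool_rot: [-1.064, -2.95, -0.013]
contact_force: [0.9, 13.2, 1.4]
opening: 7.9
grip_force: 59.1
```

```bash
python3 -c "
from h import *
feel(4)"
```

```text
t 14.65 pos [ 623.71 -102.78  230.8 ] q6 0.4266 yaw -129.65
mean [ 0.612 12.688  0.776  2.227 -0.14  -0.138] sd [0.326 0.567 0.38  0.034 0.035 0.011] tz [-0.126 -0.143 -0.131 -0.153]
```

>>> step_arm(
  series=[
    [0, [0.0041, 0.0044, 0], [0, 0, 0]],
    [0.6, [0.0041, 0.0044, 0], [0, 0, 0]],
    [0.6, [0.0041, 0.0044, 0], [0, 0, 0]],
    [0.6, [0.0041, 0.0044, -0.08], [0, 0, 0]],
    [0.6, [0.0041, 0.0044, -0.18], [0, 0, 0]],
  ],
)

```text
time: 15.15
ee_pos: [622.9, -103.5, 319.9]
tool_rot: [-1.068, -2.947, 0.002]
contact_force: [1.3, 0.5, 0.8]
opening: 51.1
grip_force: 0.0
```

>>> step_arm(
  series=[
    [0.6, [0, 0, -0.1], [0, 0, 0]],
    [0.6, [0, 0, -0.165], [0, 0, 0]],
    [0.6, [0.05, 0.053, -0.165], [0, 0, 0]],
    [0.6, [0.11, 0.116, -0.165], [0, 0, 0]],
    [0.6, [0.1546, 0.162, -0.165], [0, 0, 0]],
  ],
)

```text
time: 15.65
ee_pos: [616.7, 9.4, 405.1]
tool_rot: [1.071, 2.953, 0.0]
contact_force: [0.2, 0.8, -0.3]
opening: 51.2
grip_force: 0.0
```

>>> step_arm(
  series=[
    [0.6, [0, 0, 0], [0, 0, 0]],
    [0.6, [0, 0, 0.04], [0, 0, 0]],
    [0.6, [0, 0, 0.1], [0, 0, 0]],
    [0.6, [0, 0, 0.12], [0, 0, 0]],
    [0, [0, 0, 0.12], [0, 0, 0]],
  ],
)

```text
time: 16.15
ee_pos: [616.1, 7.6, 342.6]
tool_rot: [-1.07, -2.949, 0.003]
contact_force: [-0.6, 0.4, -0.2]
opening: 38.1
grip_force: 0.0
```

>>> step_arm(
  series=[
    [0, [0, 0, 0], [0, 0, 0]],
    [0, [0, 0, 0], [0, 0, 0]],
    [0, [0, 0, 0], [0, 0, 0]],
  ],
)

```text
time: 16.45
ee_pos: [617.2, 8.1, 345.5]
tool_rot: [1.07, 2.952, -0.0]
contact_force: [-0.4, -0.3, 0.2]
opening: 21.4
grip_force: 59.3
```

```bash
python3 -c "
from h import *
feel(3)"
```

```text
t 16.6 pos [617.21   8.15 345.5 ] q6 0.6058 yaw -129.83
mean [-0.407 -0.761  0.379 -0.159  0.171  0.032] sd [0.043 0.347 0.11  0.054 0.025 0.016] tz [0.01  0.048 0.039]
```

>>> step_arm(
  series=[
    [0, [0, 0, -0.0003], [0, 0, -0.18]],
    [0, [0, 0, -0.0006], [0, 0, -0.36]],
    [0, [0, 0, -0.0008], [0, 0, -0.54]],
    [0, [0, 0, -0.0008], [0, 0, -0.68]],
    [0, [0, 0, -0.0008], [0, 0, -0.68]],
  ],
)

```text
time: 17.1
ee_pos: [617.5, 8.6, 345.7]
tool_rot: [0.253, 3.129, 0.001]
contact_force: [0.4, 0.4, 0.5]
opening: 21.4
grip_force: 59.5
```

>>> step_arm(
  series=[
    [0, [0, 0, 0.0002], [0, 0, 0.15]],
    [0, [0, 0, 0.0004], [0, 0, 0.3]],
    [0, [0, 0, 0.0004], [0, 0, 0.387]],
    [0, [0, 0, 0.0004], [0, 0, 0.387]],
  ],
)

```text
time: 17.5
ee_pos: [617.3, 8.3, 345.5]
tool_rot: [0.726, 3.055, 0.0]
contact_force: [0.6, -0.1, 2.7]
opening: 21.0
grip_force: 59.8
```

```bash
python3 -c "
from h import *
feel(3)
e=observe()['ee_pos']
sh((0.12,-2,0))"
```

```text
t 17.65 pos [617.32   8.32 345.54] q6 0.3755 yaw -116.62
mean [ 0.691  0.258  2.979  0.026 -0.009 -0.006] sd [0.452 0.425 0.333 0.007 0.025 0.032] tz [-0.043 -0.01   0.036]
ee [617.3   8.3 345.5] rot [[-0.894, 0.448, 0.002], [0.448, 0.894, -0.0], [-0.002, 0.001, -1.0]]
(0.12, -2, 0) -> [-0.002  -0.0035  0.    ]
```

>>> step_arm(
  series=[
    [0.6, [0, 0, 0], [0, 0, 0]],
    [0.6, [0, 0, 0], [0, 0, 0]],
    [0.6, [0, 0, 0], [0, 0, 0]],
    [0.6, [0, 0, -0.05], [0, 0, 0]],
    [0.6, [0, 0, -0.12], [0, 0, 0]],
  ],
)

```text
time: 18.15
ee_pos: [616.1, 8.4, 402.7]
tool_rot: [-0.722, -3.051, 0.001]
contact_force: [0.5, 0.4, 0.7]
opening: 51.4
grip_force: 0.0
```

>>> step_arm(
  series=[
    [0.6, [-0.04, -0.07, 0], [0, 0, 0]],
    [0.6, [-0.08, -0.14, 0], [0, 0, 0]],
    [0.6, [-0.111, -0.191, 0.02], [0, 0, 0]],
    [0.6, [-0.111, -0.191, 0.1], [0, 0, 0]],
    [0.6, [-0.111, -0.191, 0.16], [0, 0, 0]],
  ],
)

```text
time: 18.65
ee_pos: [623.7, -103.3, 323.2]
tool_rot: [0.727, 3.056, 0.0]
contact_force: [0.2, 0.3, 0.3]
opening: 51.3
grip_force: 0.0
```

>>> step_arm(
  series=[
    [0.6, [0, 0, 0], [0, 0, 0]],
  ],
)

```text
time: 18.75
ee_pos: [621.6, -101.8, 319.4]
tool_rot: [-0.723, -3.047, -0.001]
contact_force: [-0.2, 0.2, -0.1]
opening: 51.2
grip_force: 0.0
```

Run:
```python
from h import *
c=grab('wrist'); W=cloud(c)
m=(W[...,2]>58)&(W[...,2]<90)&(np.hypot(W[...,0]-624,W[...,1]+101)<18);q=W[m];print(len(q),np.median(q,0),q[q[:,2]>76].mean(0))
m=(abs(W[...,2]-50)<4)&(abs(W[...,0]-621)<25)&(abs(W[...,1]+75)<60);q=W[m][:,:2].astype(np.float32).copy();print(len(q),cv2.minAreaRect(q))
m=(W[...,2]>150)&(W[...,2]<220)&(np.hypot(W[...,0]-618,W[...,1]-9)<30);print('driver',m.sum(),np.nanmedian(W[m],0) if m.any() else '')
sh((1,0,0),(0,1,0))
```

```text
287 [621.63270815 -99.17116859  80.88048132] [623.12549752 -99.73559611  81.15562767]
3891 ((621.4661254882812, -63.500083923339844), (24.51569175720215, 97.80894470214844), 3.4465157985687256)
driver 2532 [ 6.12827712e+02 -3.66698808e-01  1.66197029e+02]
ee [ 622.5 -101.7  322.4] rot [[-0.894, 0.449, -0.006], [0.449, 0.894, 0.002], [0.006, -0.001, -1.0]]
(1, 0, 0) -> [-0.0018  0.0009 -0.    ]
(0, 1, 0) -> [0.0009 0.0018 0.    ]
```

>>> step_arm(
  series=[
    [0.6, [0.0035, 0.003, 0.05], [0, 0, 0]],
    [0.6, [0.0035, 0.003, 0.13], [0, 0, 0]],
    [0.6, [0.0035, 0.003, 0.188], [0, 0, 0]],
    [0.1, [0.0035, 0.003, 0.188], [0, 0, 0]],
    [0, [0.0035, 0.003, 0.188], [0, 0, 0]],
  ],
  force=50,
)

```text
time: 19.3
ee_pos: [623.6, -99.7, 232.6]
tool_rot: [0.723, 3.056, -0.0]
contact_force: [0.1, 0.0, 0.8]
opening: 22.6
grip_force: 0.0
```

>>> step_arm(
  series=[
    [0, [0, 0, 0], [0, 0, 0]],
    [0, [0, 0, 0], [0, 0, 0]],
    [0, [0, 0, -0.004], [0, 0, 0]],
    [0, [0, 0, -0.004], [0, 0, 0]],
  ],
)

```text
time: 19.7
ee_pos: [623.4, -100.4, 233.9]
tool_rot: [0.724, 3.055, -0.002]
contact_force: [-0.4, -4.3, 3.4]
opening: 7.5
grip_force: 49.5
```

```bash
python3 -c "
from h import *
feel(3)"
```

```text
t 19.85 pos [ 623.44 -100.47  233.9 ] q6 0.2056 yaw -116.67
mean [-0.678 -4.265  3.73  -0.738  0.025  0.009] sd [0.192 0.228 0.222 0.04  0.037 0.002] tz [0.008 0.012 0.006]
```

>>> step_arm(
  series=[
    [0, [-0.001, -0.0017, 0], [0, 0, 0]],
    [0, [-0.002, -0.0035, 0], [0, 0, 0]],
    [0, [-0.003, -0.0052, 0], [0, 0, 0]],
  ],
)

```text
time: 20.15
ee_pos: [623.4, -101.6, 233.9]
tool_rot: [0.722, 3.056, 0.007]
contact_force: [-0.2, 3.6, 7.2]
opening: 7.9
grip_force: 49.9
```

```bash
python3 -c "
from h import *
feel(3)"
```

```text
t 20.3 pos [ 623.43 -101.5   233.85] q6 0.2011 yaw -116.58
mean [-0.794  3.045  6.96   0.607  0.121 -0.032] sd [0.601 0.484 0.302 0.119 0.045 0.024] tz [-0.039  0.    -0.058]
```

>>> step_arm(
  series=[
    [0, [0, 0, -0.0022], [0, 0, 0]],
    [0, [-0.0005, -0.0009, -0.0044], [0, 0, 0]],
    [0, [-0.0015, -0.0026, -0.005], [0, 0, 0]],
    [0, [-0.0025, -0.0044, -0.005], [0, 0, 0]],
  ],
)

```text
time: 20.7
ee_pos: [622.4, -103.3, 233.9]
tool_rot: [-0.721, -3.054, -0.009]
contact_force: [0.6, 7.4, -1.1]
opening: 7.9
grip_force: 49.0
```

```bash
python3 -c "
from h import *
feel(3)"
```

```text
t 20.85 pos [ 622.34 -103.41  233.93] q6 0.1973 yaw -116.56
mean [ 0.845  7.135 -1.736  1.43  -0.171 -0.057] sd [0.218 0.502 0.631 0.06  0.019 0.006] tz [-0.049 -0.06  -0.062]
```

>>> step_arm(
  series=[
    [0, [-0.0005, -0.0009, 0], [0, 0, 0]],
    [0, [-0.001, -0.0018, 0], [0, 0, 0]],
    [0, [-0.0015, -0.0026, 0], [0, 0, 0]],
  ],
)

```text
time: 21.15
ee_pos: [622.4, -104.6, 233.9]
tool_rot: [-0.72, -3.054, -0.009]
contact_force: [0.7, 8.6, -1.3]
opening: 7.7
grip_force: 49.0
```

```bash
python3 -c "
from h import *
feel(3)"
```

```text
t 21.3 pos [ 622.36 -104.7   233.94] q6 0.195 yaw -116.55
mean [ 0.177  8.27  -1.265  1.5   -0.088 -0.079] sd [0.371 0.219 0.391 0.017 0.027 0.059] tz [-0.12   0.005 -0.123]
```

Sliding drag is about 8 to 9 N with almost no vertical load, which is in range. I continue drawing the block out.

>>> step_arm(
  series=[
    [0, [-0.002, -0.0035, 0.0004], [0, 0, 0]],
    [0, [-0.004, -0.007, 0.0008], [0, 0, 0]],
    [0, [-0.006, -0.0105, 0.0008], [0, 0, 0]],
    [0, [-0.008, -0.014, 0.0008], [0, 0, 0]],
  ],
)

```text
time: 21.7
ee_pos: [622.9, -112.4, 233.9]
tool_rot: [-0.72, -3.054, -0.01]
contact_force: [-0.5, 9.1, 0.5]
opening: 7.8
grip_force: 49.3
```

```bash
python3 -c "
from h import *
feel(2)"
```

```text
t 21.8 pos [ 622.87 -112.76  233.91] q6 0.1828 yaw -116.55
mean [-5.210e-01  8.878e+00  6.090e-01  1.700e+00 -6.000e-03 -5.900e-02] sd [0.029 0.182 0.147 0.013 0.024 0.01 ] tz [-0.049 -0.069]
```

>>> step_arm(
  series=[
    [0, [-0.003, -0.0052, 0.0003], [0, 0, 0]],
    [0, [-0.006, -0.0105, 0.0006], [0, 0, 0]],
    [0, [-0.009, -0.0157, 0.0006], [0, 0, 0]],
    [0, [-0.012, -0.021, 0.0006], [0, 0, 0]],
    [0, [-0.015, -0.0262, 0.0006], [0, 0, 0]],
  ],
)

```text
time: 22.3
ee_pos: [623.9, -128.3, 233.9]
tool_rot: [-0.721, -3.055, -0.006]
contact_force: [0.4, 1.7, -0.4]
opening: 7.3
grip_force: 49.1
```

```bash
python3 -c "
from h import *
feel(2)"
```

```text
t 22.4 pos [ 624.08 -129.58  233.94] q6 0.1603 yaw -116.62
mean [ 0.527  1.895 -0.086  0.436 -0.056  0.008] sd [0.168 0.177 0.3   0.05  0.02  0.017] tz [-0.009  0.024]
```

>>> step_arm(
  series=[
    [0, [-0.003, -0.0052, 0], [0, 0, 0]],
    [0, [-0.006, -0.0105, 0], [0, 0, 0]],
    [0, [-0.008, -0.014, 0], [0, 0, 0]],
    [0, [-0.0078, -0.0134, 0], [0, 0, 0]],
    [0, [-0.0077, -0.0131, 0], [0, 0, 0]],
  ],
)

```text
time: 22.9
ee_pos: [625.0, -138.2, 234.3]
tool_rot: [-0.725, -3.057, 0.003]
contact_force: [-0.7, -1.6, -3.1]
opening: 8.1
grip_force: 48.9
```

```bash
python3 -c "
from h import *
feel(2)"
```

```text
t 23.0 pos [ 625.   -137.89  234.41] q6 0.1494 yaw -116.67
mean [-0.85  -1.453 -2.929 -0.245  0.007  0.037] sd [0.173 0.117 0.163 0.006 0.012 0.005] tz [0.043 0.032]
```

>>> step_arm(
  series=[
    [0.3, [0, 0, 0], [0, 0, 0]],
    [0.6, [0, 0, 0], [0, 0, 0]],
    [0.6, [0, 0, 0], [0, 0, 0]],
    [0.6, [0, 0, -0.06], [0, 0, 0]],
    [0.6, [0, 0, -0.15], [0, 0, 0]],
  ],
)

```text
time: 23.5
ee_pos: [623.7, -137.0, 307.3]
tool_rot: [-0.722, -3.05, -0.001]
contact_force: [-0.2, -0.9, 0.1]
opening: 51.4
grip_force: 0.0
```

>>> step_arm(
  series=[
    [0.6, [0, 0, -0.08], [0, 0, 0]],
    [0.6, [0, 0, -0.16], [0, 0, 0]],
    [0.6, [0, 0, -0.2], [0, 0, 0]],
    [0.6, [0, 0, -0.2], [0, 0, 0]],
  ],
)

```text
time: 23.9
ee_pos: [626.0, -137.6, 414.2]
tool_rot: [0.722, 3.049, -0.001]
contact_force: [0.3, 0.4, 0.5]
opening: 51.1
grip_force: 0.0
```

Run:
```python
from h import *
c=grab('wrist'); W=cloud(c)
m=(W[...,2]>58)&(W[...,2]<90)&(np.hypot(W[...,0]-625,W[...,1]+137)<18);q=W[m];print('pin',len(q),q[q[:,2]>76].mean(0))
m=(abs(W[...,2]-50)<4)&(abs(W[...,0]-621)<25)&(abs(W[...,1]+75)<100);q=W[m];print(len(q),cv2.minAreaRect(q[:,:2].astype(np.float32).copy()),np.linalg.lstsq(np.c_[q[:,:2]-q[:,:2].mean(0),np.ones(len(q))],q[:,2],rcond=None)[0])
for n in ('side','scene'):
    c=grab(n);W=cloud(c)
    m=(W[...,2]>145)&(W[...,2]<225)&(np.hypot(W[...,0]-618,W[...,1]-9)<28);q=W[m];print(n,'driver',len(q), np.median(q,0) if len(q) else '', [np.median(q[abs(q[:,2]-z)<8],0).round(1) for z in (165,205)] if len(q) else '')
e=observe()['ee_pos'];sh((617.3-e[0],8.2-e[1],0))
```

```text
pin 129 [ 623.9324006  -136.84726782   81.40340947]
3235 ((620.4251708984375, -72.46952056884766), (24.473644256591797, 153.66836547851562), 3.612178087234497) [ 7.04856133e-03 -2.47654009e-03  4.98080797e+01]
side driver 184 [612.97131855  -0.63394875 182.39373732] [array([612.9,  -2. , 165.3]), array([613.9,   0.8, 205.6])]
scene driver 152 [622.30793107   3.31057677 192.44460754] [array([623.7,   1.9, 165.9]), array([619.3,   6.1, 208.9])]
ee [ 624.9 -137.4  408.3] rot [[-0.894, 0.448, -0.001], [0.448, 0.894, 0.001], [0.001, -0.0, -1.0]]
(np.float64(-7.559104891596007), np.float64(145.58367970853186), 0) -> [1.441e-01 2.535e-01 2.000e-04]
```

>>> step_arm(
  series=[
    [0.6, [0.04, 0.07, 0], [0, 0, 0]],
    [0.6, [0.085, 0.15, 0], [0, 0, 0]],
    [0.6, [0.13, 0.227, 0], [0, 0, 0]],
    [0.6, [0.1452, 0.2535, 0], [0, 0, 0]],
    [0.6, [0.1452, 0.2535, 0], [0, 0, 0]],
  ],
)

```text
time: 24.55
ee_pos: [616.3, 10.6, 407.7]
tool_rot: [-0.717, -3.055, 0.001]
contact_force: [-0.5, -0.6, 0.3]
opening: 51.0
grip_force: 0.0
```

>>> step_arm(
  series=[
    [0.6, [0, 0, 0.05], [0, 0, 0]],
    [0.6, [0, 0, 0.11], [0, 0, 0]],
    [0.6, [0, 0, 0.1296], [0, 0, 0]],
    [0.2, [0, 0, 0.1296], [0, 0, 0]],
    [0, [0, 0, 0.1296], [0, 0, 0]],
  ],
  force=60,
)

```text
time: 25.05
ee_pos: [617.2, 7.5, 345.2]
tool_rot: [0.725, 3.056, -0.0]
contact_force: [0.2, 0.1, -0.4]
opening: 23.1
grip_force: 1.2
```

>>> step_arm(
  series=[
    [0, [0, 0, 0], [0, 0, 0]],
    [0, [0, 0, 0], [0, 0, 0]],
    [0, [0, 0, 0], [0, 0, 0]],
  ],
)

```text
time: 25.35
ee_pos: [617.1, 8.1, 345.5]
tool_rot: [0.724, 3.056, -0.001]
contact_force: [-1.4, -0.6, 1.1]
opening: 21.6
grip_force: 59.7
```

```bash
python3 -c "
from h import *
feel(3)"
```

```text
t 25.5 pos [617.08   8.16 345.51] q6 0.3757 yaw -116.64
mean [-1.094 -0.982  0.909 -0.319  0.405  0.006] sd [0.423 0.291 0.181 0.029 0.063 0.02 ] tz [-0.019  0.029  0.009]
```

>>> step_arm(
  series=[
    [0, [0, 0, -0.02], [0, 0, 0]],
    [0, [0, 0, -0.06], [0, 0, 0]],
    [0, [0, 0, -0.12], [0, 0, 0]],
    [0, [-0.005, -0.08, -0.12], [0, 0, 0]],
    [0, [-0.01, -0.165, -0.12], [0, 0, 0]],
  ],
)

```text
time: 26.0
ee_pos: [585.2, -67.3, 407.1]
tool_rot: [0.717, 3.053, 0.002]
contact_force: [1.2, -1.0, -0.9]
opening: 21.4
grip_force: 59.6
```

>>> step_arm(
  series=[
    [0, [-0.006, -0.09, 0], [0, 0, 0.17]],
    [0, [-0.012, -0.18, 0], [0, 0, 0.34]],
    [0, [-0.018, -0.27, 0], [0, 0, 0.51]],
    [0, [-0.021, -0.341, 0], [0, 0, 0.68]],
    [0, [-0.021, -0.341, 0], [0, 0, 0.84]],
  ],
)

```text
time: 26.5
ee_pos: [516.1, -228.4, 405.8]
tool_rot: [1.688, 2.647, -0.001]
contact_force: [0.2, -0.7, -1.4]
opening: 21.4
grip_force: 59.7
```

>>> step_arm(
  series=[
    [0, [0, 0, 0], [0, 0, 0.18]],
    [0, [0, 0, 0], [0, 0, 0.37]],
    [0, [0, 0, 0], [0, 0, 0.37]],
    [0, [0, 0, 0], [0, 0, 0.37]],
  ],
)

```text
time: 26.9
ee_pos: [517.6, -224.6, 405.3]
tool_rot: [2.038, 2.39, 0.001]
contact_force: [0.5, 0.1, -0.5]
opening: 21.4
grip_force: 59.6
```

Run:
```python
from h import *
feel(2)
c=grab('wrist')
K=c['camera_matrix'];Rm=cv2.Rodrigues(np.array(c['rvec'],float))[0];C=-Rm.T@np.array(c['tvec']).ravel()
f=6
im=cv2.resize(c['color'][150:240,200:320,::-1],None,fx=f,fy=f,interpolation=cv2.INTER_CUBIC)
cv2.imwrite('pics/ins.png',im)
e=observe()['ee_pos']
for p in [(518.6,-225.2,55),(516.5,-226.1,55),(e[0],e[1],e[2]-240)]:
    x=Rm@(np.array(p)-C); u=(K@x/x[2])[:2]; print(p,((u-[200,150]+.5)*f).round(0))
sh((1,0,0),(0,1,0))
```

```text
t 27.0 pos [ 517.58 -224.58  405.09] q6 0.891 yaw -170.95
mean [ 0.197  0.328 -0.968  0.009 -0.026 -0.012] sd [0.267 0.249 0.442 0.014 0.001 0.004] tz [-0.008 -0.016]
(518.6, -225.2, 55) [348. 132.]
(516.5, -226.1, 55) [335. 135.]
(np.float64(517.5422613131253), np.float64(-224.5584687277449), np.float64(164.96891796476757)) [338. 339.]
ee [ 517.5 -224.6  405. ] rot [[-0.157, 0.988, 0.001], [0.988, 0.157, -0.0], [-0.0, 0.001, -1.0]]
(1, 0, 0) -> [-0.0003  0.002   0.    ]
(0, 1, 0) -> [ 0.002   0.0003 -0.    ]
```

View pics/ins.png

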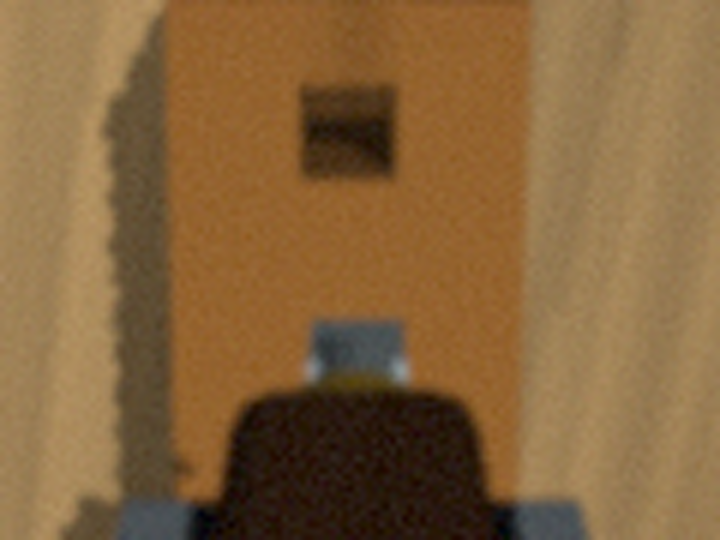

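The picture shows the driver's own hole empty at (349,132), with the blade at (358,340) about 1.5 mm off it. I correct that and go down.

>>> step_arm(
  series=[
    [0, [-0.0025, -0.0026, 0.06], [0, 0, 0]],
    [0, [-0.0025, -0.0026, 0.14], [0, 0, 0]],
    [0, [-0.0025, -0.0026, 0.2], [0, 0, 0]],
    [0, [-0.0025, -0.0026, 0.21], [0, 0, 0]],
  ],
)

```text
time: 27.45
ee_pos: [514.7, -225.1, 295.9]
tool_rot: [-2.036, -2.383, 0.002]
contact_force: [-0.9, 0.4, 0.2]
opening: 21.6
grip_force: 59.8
```

>>> step_arm(
  series=[
    [0, [0, 0, 0.02], [0, 0, 0]],
    [0, [0, 0, 0.04], [0, 0, 0]],
    [0, [0, 0, 0.06], [0, 0, 0]],
    [0, [0, 0, 0.08], [0, 0, 0]],
  ],
)

```text
time: 27.85
ee_pos: [516.8, -226.4, 259.9]
tool_rot: [2.041, 2.386, 0.001]
contact_force: [0.1, -0.9, -0.9]
opening: 21.2
grip_force: 59.7
```

```bash
python3 -c "
from h import *
feel(2)"
```

```text
t 27.95 pos [ 515.8  -225.92  258.44] q6 0.8898 yaw -171.09
mean [-1.10e-01  4.27e-01 -1.46e+00 -7.00e-03  1.40e-02  1.00e-03] sd [0.169 1.29  0.535 0.007 0.015 0.004] tz [ 0.006 -0.003]
```

>>> step_arm(
  series=[
    [0, [0, 0, 0.006], [0, 0, 0]],
    [0, [0, 0, 0.012], [0, 0, 0]],
    [0, [0, 0, 0.015], [0, 0, 0]],
  ],
)

```text
time: 28.25
ee_pos: [516.4, -226.2, 252.2]
tool_rot: [2.042, 2.387, 0.0]
contact_force: [-0.6, 0.9, -0.5]
opening: 21.4
grip_force: 59.7
```

```bash
python3 -c "
from h import *
feel(2)"
```

```text
t 28.35 pos [ 516.3  -226.18  252.19] q6 0.8898 yaw -171.09
mean [-0.256  0.213 -0.531  0.035  0.031  0.013] sd [0.361 0.678 0.015 0.027 0.02  0.001] tz [0.014 0.012]
```

>>> step_arm(
  series=[
    [0, [0, 0, 0.002], [0, 0, 0]],
    [0, [0, 0, 0.004], [0, 0, 0]],
  ],
)

```text
time: 28.55
ee_pos: [516.4, -226.2, 250.4]
tool_rot: [2.042, 2.387, 0.0]
contact_force: [0.3, -0.1, -0.4]
opening: 21.2
grip_force: 59.7
```

```bash
python3 -c "
from h import *
feel(2)"
```

```text
t 28.65 pos [ 516.44 -226.24  250.41] q6 0.8899 yaw -171.09
mean [ 0.117 -0.199 -0.796  0.018 -0.011  0.014] sd [0.186 0.082 0.375 0.001 0.016 0.007] tz [0.007 0.02 ]
```

>>> step_arm(
  series=[
    [0, [0, 0, 0.002], [0, 0, 0]],
    [0, [0, 0, 0.004], [0, 0, 0]],
  ],
)

```text
time: 28.85
ee_pos: [516.4, -226.2, 250.2]
tool_rot: [2.041, 2.386, 0.0]
contact_force: [-6.9, 3.0, 19.6]
opening: 21.2
grip_force: 62.2
```

```bash
python3 -c "
from h import *
feel(2)"
```

```text
t 28.95 pos [ 516.36 -226.16  250.26] q6 0.8898 yaw -171.08
mean [-5.279e+00  2.509e+00  1.574e+01  5.690e-01  1.130e+00  3.000e-03] sd [1.632 0.506 3.894 0.098 0.205 0.01 ] tz [-0.008  0.013]
```

Seated. I relax the load, release the driver and rise.

>>> step_arm(
  series=[
    [0, [0, 0, -0.0036], [0, 0, 0]],
    [0.5, [0, 0, -0.0036], [0, 0, 0]],
    [0.6, [0, 0, -0.0036], [0, 0, 0]],
    [0.6, [0, 0, -0.0036], [0, 0, 0]],
    [0.6, [0, 0, -0.05], [0, 0, 0]],
  ],
)

```text
time: 29.45
ee_pos: [514.8, -225.3, 270.2]
tool_rot: [-2.038, -2.382, 0.002]
contact_force: [-0.3, -0.8, 0.9]
opening: 51.7
grip_force: 0.0
```

>>> step_arm(
  series=[
    [0.6, [0, 0, -0.08], [0, 0, 0]],
    [0.6, [0, 0, -0.17], [0, 0, 0]],
    [0.6, [0, 0, -0.26], [0, 0, 0]],
    [0.6, [0, 0, -0.26], [0, 0, 0]],
    [0.6, [0, 0, -0.26], [0, 0, 0]],
  ],
)

```text
time: 29.95
ee_pos: [516.8, -226.5, 404.3]
tool_rot: [2.04, 2.385, 0.001]
contact_force: [0.2, 0.9, -1.0]
opening: 51.2
grip_force: 0.0
```

Run:
```python
from h import *
for n in ('wrist','side','scene'):
    c=grab(n);W=cloud(c)
    m=(abs(W[...,2]-114)<6)&(np.hypot(W[...,0]-518,W[...,1]+226)<22);q=W[m]
    print(n,len(q),np.median(q,0),cv2.minAreaRect(q[:,:2].astype(np.float32).copy()),np.linalg.lstsq(np.c_[q[:,:2]-q[:,:2].mean(0),np.ones(len(q))],q[:,2],rcond=None)[0].round(3))
    m=(abs(W[...,2]-50)<4)&(abs(W[...,0]-622)<25)&(abs(W[...,1]+85)<75);q=W[m];print(' block',len(q),cv2.minAreaRect(q[:,:2].astype(np.float32).copy()) if len(q) else '')
print(observe()['time'],observe()['ee_pos'])
```

```text
wrist 662 [ 517.14290116 -224.36901574  114.41326747] ((517.3900146484375, -225.83645629882812), (20.785762786865234, 22.486042022705078), 8.202828407287598) [ 1.30000e-02 -7.10000e-02  1.14093e+02]
 block 2772 ((621.95703125, -102.5635757446289), (24.825899124145508, 93.85636138916016), 3.6338655948638916)
side 62 [ 513.8743579 -231.6379293  113.3174769] ((515.0545654296875, -229.05105590820312), (21.34321403503418, 20.179418563842773), 0.2926115393638611) [8.30000e-02 1.61000e-01 1.12898e+02]
 block 225 ((618.22802734375, -82.0767593383789), (25.379737854003906, 140.2409210205078), 2.9912500381469727)
scene 51 [ 517.58724406 -227.322486    114.52089396] ((516.3948364257812, -226.3824462890625), (22.515214920043945, 20.976987838745117), 89.61515808105469) [-1.48000e-01  5.90000e-02  1.14342e+02]
 block 307 ((618.7727661132812, -80.15045928955078), (26.54436492919922, 139.31484985351562), 3.4799039363861084)
30.1 [ 515.82188087 -225.91049217  401.2327458 ]
```

The driver stands upright in its own hole at its original height. The block lies flat and clear of the screw. I'm handing the job in.

```bash
python3 -c "
from h import *
print(close_job())"
```

```text
the job is handed in; nothing more can be done
None
```

The job is handed in at about 30 s: I overtightened the screw at first (about 12 N drag) and pulled the block about 5 mm at up to 17 N to measure it, then backed off and drew the block out at 8–9 N; it lies flat clear of the screw and the driver is upright in its own hole.

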